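# Balance the loaded swing-out rotor

## Robot

A 6-joint arm with a two-finger parallel gripper is mounted at the origin on a cart in front of the work surface, level with it; the furniture and walls round the work are solid. World frame = base frame: x ahead of the robot, y to its left, z up, the work surface at z = 0. Lengths are in m, angles in rad, forces in N, time in s.
With the tool pointing down it reaches from about 0.375 to 0.9 m from the base axis. Payload 3.1 kg.
Tool frame: the origin (TCP) lies at the very end of the fingers, on their centre line; the grasp point (between the pads) lies 19 mm behind it; z points along the fingers, y is the line along which they close (so a half turn about z gives the same grasp; the last joint's range is limited). The gripper opens to 87 mm and grips with 3 to 60 N. Pads are 19 mm wide; open, the fingers measure 117 mm over their backs; the gripper's body (75 mm by 190 mm) begins 51 mm behind the grasp point.
Start: joints at [-1.522, 0.527, 1.433, -0, 1.181, -0.178], TCP at [0.141, -0.609, 0.223] pointing down, gripper open.
Joint ranges: [-3.08, 3.08], [-0.75, 2.2], [0.22, 2.44], [-1.43, 4.57], [0, 2.65], [-2.85, 2.85]. Speed limits (rad/s): [2.79, 2.79, 3.14, 3.14, 3.14, 3.14].

## Interface

Orientations are given as a unit quaternion [x, y, z, w].
In Python, from rig import status, viewer, robot gives the robot as it stands.
- The arm moves only by the tool arm_command, never from a script. Its arguments are lists of equal length, an entry for each row: "delta_rot": the turn, a rotation vector about the tool's x, y, z in degrees, a list of three; "delta_pos": the shift along the tool's x, y, z in m, a list of three; "gripper": the closure, from -1 (fully open) to 1 (shut). In form: {"delta_rot": [[rx, ry, rz], ...], "delta_pos": [[dx, dy, dz], ...], "gripper": [gripper, ...]}. A call has 1 to 12 rows; each row is the pose to reach, as a shift and turn from the pose commanded when the call began, along the tool's axes at that moment; what a row does not reach only later rows make up. A row lasts 1/12 s, in which the tool goes at most 41.7 mm and 7.16 degrees, less where a joint would pass 70% of its speed; a pose out of reach is approached as far as the arm can. A call with a gripper value outside its range is refused whole. The fingers move at their own pace and stop on an object; "grip_force" is the grip in N (left out, the last holds). Time passes only in rows, so rows that repeat a pose let the fingers close. It gives the time, the measured TCP pose, the force, the opening and the grip force at its end, in the units of the state.
- status.get_obs(): the state, without advancing time (a new reading comes with each control period).
- viewer.camera(name): name is "scene" or "top"; returns a dict with "pixels" (400x640x3 uint8, blue, green, red), "fx", "fy", "cx", "cy" (pixels), "pose" (4x4, takes a point from camera to world coordinates). Camera axes: x right, y down, z forward; pixel columns grow to the right and rows downward; lengths in m; the calibration is good to about 2 mm. A picture is of the moment at which its call begins. There is no depth.
- robot.hand_in(): hands the job in; it is judged then, once.
The state is a dict: "time": time; "q": joint angles; "joint_velocities": joint speeds; "joint_torque": joint torques, N m; "position": TCP position; "tool_rot": TCP orientation; "ft_force": force on the tool from outside, world axes, zero at the start; "moment": the same for the moment, N m; "grip_width": finger opening in m; "grip_force": force on a finger pad.
Only numpy, scipy, OpenCV 4.12 (cv2) and the standard library are available. Lean on these libraries where they do the work, as an engineer would, in place of code of your own. Each camera call takes 0.05 s, during which the arm holds its last target. There are 200 camera calls.

## Task

This centrifuge rotor is loaded out of balance: two of its six tube carriers hold one wide tube, two hold one narrow tube and two hold five little tubes, but none stands opposite its like. Change the carriers' places, with the spare bucket beside the rotor as the free place on the way, until all six stand fully home in the rotor's buckets and every carrier has its like straight across the hub. The tubes are full, so keep the carriers upright throughout.

Things in the scene. Friction and masses are not known exactly. Their poses are not given: they have to be found in the camera images.
- wide_a: Loose grey tube carrier, upright cylinder 50 mm across, 105 mm high plus caps, foot bevelled to 42 mm, 0.11-0.22 kg, with one wide tube (a single white cap 40 mm across, 14 mm high, over most of its top). Its like: wide_b. Origin: centre of underside; z up. Home in a bucket, its upper 43 mm stand above the rim: grasp there from above, across the 50 mm.
- wide_b: Loose grey tube carrier, upright cylinder 50 mm across, 105 mm high plus caps, foot bevelled to 42 mm, 0.11-0.22 kg, with one wide tube (a single white cap 40 mm across, 14 mm high, over most of its top). Its like: wide_a. Origin: centre of underside; z up. Home in a bucket, its upper 43 mm stand above the rim: grasp there from above, across the 50 mm.
- narrow_a: Loose grey tube carrier, upright cylinder 50 mm across, 105 mm high plus caps, foot bevelled to 42 mm, 0.11-0.22 kg, with one narrow tube (a single small white cap 17 mm across, 14 mm high, amid its wide grey top). Its like: narrow_b. Origin: centre of underside; z up. Home in a bucket, its upper 43 mm stand above the rim: grasp there from above, across the 50 mm.
- narrow_b: Loose grey tube carrier, upright cylinder 50 mm across, 105 mm high plus caps, foot bevelled to 42 mm, 0.11-0.22 kg, with one narrow tube (a single small white cap 17 mm across, 14 mm high, amid its wide grey top). Its like: narrow_a. Origin: centre of underside; z up. Home in a bucket, its upper 43 mm stand above the rim: grasp there from above, across the 50 mm.
- five_a: Loose grey tube carrier, upright cylinder 50 mm across, 105 mm high plus caps, foot bevelled to 42 mm, 0.11-0.22 kg, with five little tubes (a ring of five white caps, 12 mm across, 5.5 mm high, on its top). Its like: five_b. Origin: centre of underside; z up. Home in a bucket, its upper 43 mm stand above the rim: grasp there from above, across the 50 mm.
- five_b: Loose grey tube carrier, upright cylinder 50 mm across, 105 mm high plus caps, foot bevelled to 42 mm, 0.11-0.22 kg, with five little tubes (a ring of five white caps, 12 mm across, 5.5 mm high, on its top). Its like: five_a. Origin: centre of underside; z up. Home in a bucket, its upper 43 mm stand above the rim: grasp there from above, across the 50 mm.
- rotor: Rotor, 245 mm across, fixed. Origin: hub axis at worktop level, z up. Six open upright buckets, axes 88 mm from the hub axis, at 0, 60, 120, 180, 240, 300 degrees from the rotor's x axis. Bore 58 mm, mouth flared to 66 mm (72 mm outside); rim 80 mm, inner floor 18 mm above the worktop (origin of a carrier that is home). Arms and hub lie lower than the rims; hub knob, 28 mm across, to 83 mm.
- spare_bucket: Spare bucket in a black round stand 88 mm across, fixed to the worktop left or right of the rotor, empty at the start. Like the rotor's buckets: bore 58 mm, mouth flared to 66 mm, rim at 80 mm, inner floor at 18 mm. Origin: on its axis, at worktop level; z up.

How it is judged:
By the outcome, as a careful person would: the job done as asked, in the order asked, and still so for the second after the job is handed in, with the robot touching nothing.
It also fails if it takes over 90 s, if anything falls off the work surface, if the arm or the gripper's body presses on something with over 40 N, if the wrist force passes 120 N, or if a joint passes its speed limit or range.

## Working session

There is one attempt and no reset: what is moved stays moved. The work goes in short steps, Python scripts to look and compute and a tool call to move; the robot and the scene stay as the last step left them, time stands still between calls to the robot, and variables do not carry over. Pictures are saved under pics/ and viewed, at most 14 in all, crops included, and the job is handed in when it is done.

Besides the shell and the picture viewer there is one more tool, called after "Emit:" as name(argument=value, ...), one argument or row to a line, values as JSON. arm_command: Moves the arm, as the interface text tells. Its arguments: {"type":"object","properties":{"delta_rot":{"type":"array","items":{"type":"array","items":{"type":"number"}}},"delta_pos":{"type":"array","items":{"type":"array","items":{"type":"number"}}},"gripper":{"type":"array","items":{"type":"number"}},"grip_force":{"type":"number"}},"required":["delta_rot","delta_pos","gripper"]}

```bash
mkdir -p pics; python3 - <<'E'
from rig import status, viewer
import cv2,numpy as np
for n in("scene","top"):
    c=viewer.camera(n); cv2.imwrite(f"pics/{n}0.png",c["pixels"]); print(n,c["fx"],c["fy"],c["cx"],c["cy"]); print(np.round(c["pose"],4))
o=status.get_obs(); print(o)
E
```

```text
scene 443.7154434164823 443.7154434164823 321.6824822133323 193.77619184160534
[[-0.5041 -0.6494  0.5693 -0.0942]
 [-0.8635  0.3906 -0.3191  0.3848]
 [-0.0152 -0.6525 -0.7577  0.9592]
 [ 0.      0.      0.      1.    ]]
top 412.017829642073 412.017829642073 319.69520646630724 198.36583333996526
[[ 0.0175 -0.9952  0.0961  0.4345]
 [-0.9998 -0.0179 -0.0038  0.0118]
 [ 0.0055 -0.0961 -0.9954  1.2605]
 [ 0.      0.      0.      1.    ]]
{'time': 0.1, 'q': array([-1.52251675e+00,  5.28343729e-01,  1.43376482e+00, -2.45909309e-05,
        1.18137882e+00, -1.78506154e-01]), 'joint_velocities': array([ 4.83673209e-05, -3.63895815e-03, -4.20757300e-03, -1.76565782e-04,
       -7.07245286e-04, -1.49158962e-03]), 'joint_torque': array([-2.81604716e-04, -4.40985918e+01, -1.77150393e+01,  6.34783320e-02,
        5.34146489e-02, -3.79597759e-05]), 'position': array([ 0.14051552, -0.60833482,  0.22169056]), 'tool_rot': array([ 9.93576940e-01,  1.13154618e-01,  5.02957092e-05, -9.46091460e-04]), 'ft_force': array([-0.54318239,  0.70624473,  0.105532  ]), 'moment': array([ 0.00180481, -0.05443833, -0.00461945]), 'grip_force': 0.0, 'grip_width': 0.0871202071569866}
```

View pics/top0.png

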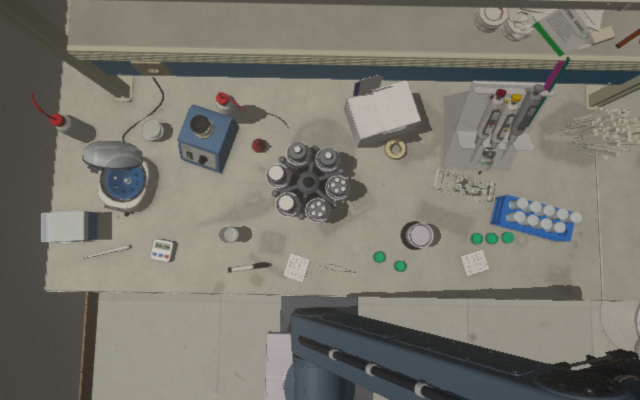

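View pics/scene0.png

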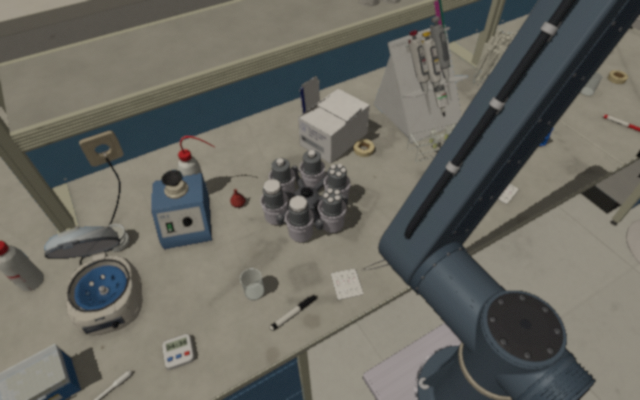

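The rotor sits around px (308,182). Clockwise from the upper left the carriers are narrow (298,150), narrow (328,157), five (339,184), five (319,207), wide (289,203) and wide (278,174). The spare bucket is at (420,235).

```bash
cat > h.py <<'E'
import numpy as np, cv2
def ray(c,u,v,z):
    P=np.array(c["pose"]); d=P[:3,:3]@np.array([(u-c["cx"])/c["fx"],(v-c["cy"])/c["fy"],1.0]); o=P[:3,3]
    return (o+d*(z-o[2])/d[2])[:2]
def whites(c,box,thr=190):
    x0,y0,x1,y1=box; g=c["pixels"][y0:y1,x0:x1].min(2)
    n,l,s,ce=cv2.connectedComponentsWithStats((g>thr).astype(np.uint8))
    return [(ce[i][0]+x0,ce[i][1]+y0,s[i][4]) for i in range(1,n) if s[i][4]>3]
E
python3 - <<'E'
from rig import viewer
from h import *
c=viewer.camera("top"); im=c["pixels"]
for w in whites(c,(262,135,358,228)): print(np.round(w,1),np.round(ray(c,w[0],w[1],.137),4),np.round(ray(c,w[0],w[1],.1285),4))
a=cv2.resize(im[135:260,260:450],None,fx=4,fy=4,interpolation=cv2.INTER_CUBIC); cv2.imwrite("pics/crop1.png",a)
E
```

```text
(no output)
```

View pics/crop1.png

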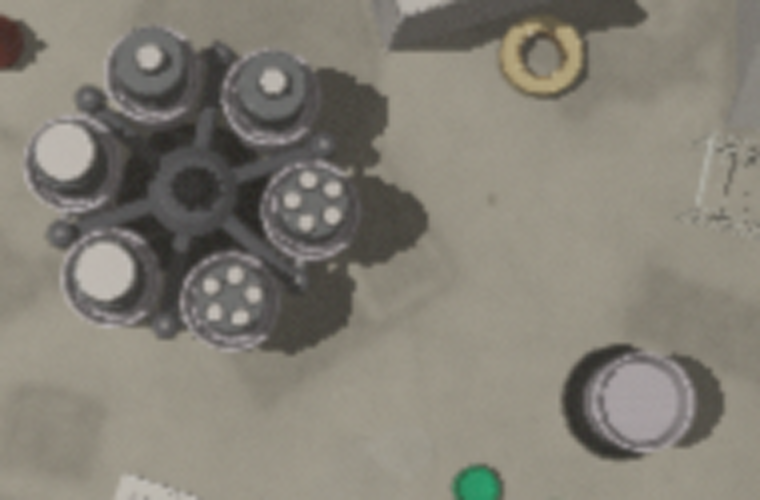

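The crop confirms the order. The spare bucket's rim is an ellipse centred near full-image px (420.3,235), and the caps are dimmer than my threshold.

```bash
python3 - <<'E'
from rig import viewer
from h import *
from scipy.optimize import least_squares
c=viewer.camera("top")
ws=whites(c,(262,135,358,228),165)
big=[w for w in ws if 8<w[2]]
P=[]
for w in ws: print(np.round(w,1),np.round(ray(c,w[0],w[1],.137),4),np.round(ray(c,w[0],w[1],.1285),4))
# spare: bright bucket interior+rim
g=c["pixels"][205:265,395:450].astype(int); 
b,gg,r=g[...,0],g[...,1],g[...,2]
m=((b-r>-4)&(g.min(2)>110)).astype(np.uint8)
n,l,s,ce=cv2.connectedComponentsWithStats(m)
for i in range(1,n):
    if s[i][4]>60:
        u,v=s[i][0]+s[i][2]/2-.5+395,s[i][1]+s[i][3]/2-.5+205
        print("spare",s[i],ce[i]+[395,205],u,v,ray(c,u,v,.08),ray(c,*(ce[i]+[395,205]),.08))
print("eye", ray(c,420.3,235,.08))
E
```

```text
[296.9 148.8  18. ] [0.6799 0.0729] [0.6817 0.0734]
[328.  154.6  17. ] [ 0.665  -0.0134] [ 0.6667 -0.0135]
[275.5 172.2 138. ] [0.6131 0.1306] [0.6144 0.1315]
[336.5 179.5   4. ] [ 0.596  -0.0378] [ 0.5972 -0.0382]
[332.5 184.5   4. ] [ 0.5819 -0.027 ] [ 0.583  -0.0273]
[342.5 188.5   4. ] [ 0.5713 -0.0546] [ 0.5724 -0.0552]
[336.2 190.    4. ] [ 0.5669 -0.0375] [ 0.5679 -0.0379]
[285.5 202.3 143. ] [0.5304 0.1007] [0.5311 0.1014]
[318.4 203.2   5. ] [0.5296 0.0108] [0.5304 0.0108]
[312.2 206.    4. ] [0.5217 0.0275] [0.5223 0.0276]
[322.8 208.    4. ] [ 0.5167 -0.0013] [ 0.5173 -0.0014]
[313.2 212.8   6. ] [0.503  0.0246] [0.5035 0.0247]
[319.5 214.    4. ] [0.5001 0.0073] [0.5006 0.0073]
eye [ 0.44849728 -0.28202821]
```

Cap rays give opposite-pair midpoints that agree: hub (0.598, 0.0435), bucket radius about 87–88 mm, and bucket angles 20°+60k. The spare is at about (0.4485, -0.282).

Numbering the buckets P0 (20°) to P5 (80°), the plan is a 3-cycle:
1. narrow at P1 (320°) → spare
2. wide at P5 (80°) → P1
3. five at P3 (200°) → P5
4. spare → P3

That leaves N-N, W-W and F-F opposite each other.

```bash
cat >> h.py <<'E'
from scipy.spatial.transform import Rotation as R
HUB=np.array([.598,.0435]); SP=np.array([.4485,-.282])
def pos(k):
    a=np.radians({0:20,5:80,4:140,3:200,2:260,1:320}[k]); return HUB+.088*np.array([np.cos(a),np.sin(a)])
def plan(xy,z,phi):
    "delta_pos, delta_rot from the measured pose to tool-down at xy,z with tool x at phi deg"
    from rig import status
    o=status.get_obs(); r=R.from_quat(o["tool_rot"])
    t=R.from_euler("z",phi,degrees=True)*R.from_euler("x",180,degrees=True)
    print("t",round(o["time"],2),"p",np.round(o["position"],4),"q",np.round(o["q"],2),"w",round(o["grip_width"],4))
    print("dpos",np.round(r.inv().apply(np.r_[xy,z]-o["position"]),4),"drot",np.round((r.inv()*t).as_rotvec(degrees=True),2))
E
python3 -c "
from h import *
plan(pos(1),.24,50)"
```

```text
t 0.2 p [ 0.1406 -0.6086  0.222 ] q [-1.52  0.53  1.43 -0.    1.18 -0.18] w 0.0871
dpos [ 0.6453 -0.4622 -0.0173] drot [-7.0e-02 -3.0e-02 -3.7e+01]
```

Emit:
arm_command(
  delta_pos=[
    [0.645,-0.462,-0.017],
    [0.645,-0.462,-0.017],
    [0.645,-0.462,-0.017],
    [0.645,-0.462,-0.017],
    [0.645,-0.462,-0.017],
    [0.645,-0.462,-0.017],
    [0.645,-0.462,-0.017],
    [0.645,-0.462,-0.017],
    [0.645,-0.462,-0.017],
    [0.645,-0.462,-0.017],
    [0.645,-0.462,-0.017],
    [0.645,-0.462,-0.017],
  ],
  delta_rot=[
    [0,0,-37],
    [0,0,-37],
    [0,0,-37],
    [0,0,-37],
    [0,0,-37],
    [0,0,-37],
    [0,0,-37],
    [0,0,-37],
    [0,0,-37],
    [0,0,-37],
    [0,0,-37],
    [0,0,-37],
  ],
  gripper=[-1,-1,-1,-1,-1,-1,-1,-1,-1,-1,-1,-1],
  grip_force=25,
)

```text
time: 1.2
position: [0.4721, -0.2321, 0.2334]
tool_rot: [0.906, 0.423, -0.0, 0.0]
ft_force: [-0.1, 0.2, 0.4]
grip_width: 0.087
grip_force: 0.0
```

```bash
python3 -c "
from h import *
plan(pos(1),.24,50)"
```

```text
t 1.2 p [ 0.4721 -0.2321  0.2334] q [-0.67  0.38  1.67 -0.    1.09  0.03] w 0.087
dpos [ 0.2921  0.0073 -0.0067] drot [ 0.    0.   -0.01]
```

Emit:
arm_command(
  delta_pos=[
    [0.292,0.007,-0.007],
    [0.292,0.007,-0.007],
    [0.292,0.007,-0.007],
    [0.292,0.007,-0.007],
    [0.292,0.007,-0.007],
    [0.292,0.007,-0.007],
    [0.292,0.007,-0.007],
    [0.292,0.007,-0.007],
    [0.292,0.007,-0.007],
    [0.292,0.007,-0.007],
    [0.292,0.007,-0.007],
  ],
  delta_rot=[
    [0,0,0],
    [0,0,0],
    [0,0,0],
    [0,0,0],
    [0,0,0],
    [0,0,0],
    [0,0,0],
    [0,0,0],
    [0,0,0],
    [0,0,0],
    [0,0,0],
  ],
  gripper=[-1,-1,-1,-1,-1,-1,-1,-1,-1,-1,-1],
)

```text
time: 2.12
position: [0.663, -0.0159, 0.2399]
tool_rot: [0.907, 0.422, -0.001, -0.0]
ft_force: [-0.6, 0.2, -0.0]
grip_width: 0.0871
grip_force: 0.0
```

```bash
python3 -c "
from h import *
plan(pos(1),.09,50)
from rig import viewer
c=viewer.camera('scene'); cv2.imwrite('pics/s1.png',c['pixels'])"
```

```text
t 2.12 p [ 0.663  -0.0159  0.2399] q [-0.19  0.56  1.31 -0.    1.27  0.51] w 0.0871
dpos [0.0038 0.0002 0.1499] drot [-0.07  0.07 -0.08]
```

View pics/s1.png

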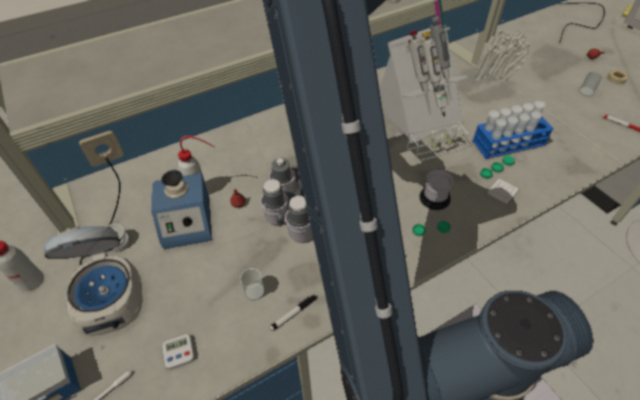

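The arm hides most of the rotor in the scene view, while the spare bucket is visible at (437,188). Finger clearance is 18 mm a side, so I'm descending.

Emit:
arm_command(
  delta_pos=[
    [0.004,0,0.03],
    [0.004,0,0.06],
    [0.004,0,0.09],
    [0.004,0,0.12],
    [0.004,0,0.15],
    [0.004,0,0.15],
    [0.004,0,0.15],
    [0.004,0,0.15],
    [0.004,0,0.15],
    [0.004,0,0.15],
    [0.004,0,0.15],
    [0.004,0,0.15],
  ],
  delta_rot=[
    [0,0,0],
    [0,0,0],
    [0,0,0],
    [0,0,0],
    [0,0,0],
    [0,0,0],
    [0,0,0],
    [0,0,0],
    [0,0,0],
    [0,0,0],
    [0,0,0],
    [0,0,0],
  ],
  gripper=[-1,-1,-1,-1,-1,-1,-1,0.6,0.6,0.6,0.6,0.6],
  grip_force=25,
)

```text
time: 3.17
position: [0.6674, -0.0118, 0.0917]
tool_rot: [0.906, 0.423, 0.001, 0.001]
ft_force: [-0.1, -0.5, -0.8]
grip_width: 0.0618
grip_force: 0.0
```

Emit:
arm_command(
  delta_pos=[
    [-0.002,0,0.001],
    [-0.002,0,0.001],
    [-0.002,0,0.001],
    [-0.002,0,0.001],
    [-0.002,0,0.001],
    [-0.002,0,0.001],
  ],
  delta_rot=[
    [0,0,0],
    [0,0,0],
    [0,0,0],
    [0,0,0],
    [0,0,0],
    [0,0,0],
  ],
  gripper=[0.6,0.6,0.6,0.6,0.6,0.6],
)

```text
time: 3.67
position: [0.6653, -0.0131, 0.0895]
tool_rot: [0.906, 0.423, -0.0, -0.0]
ft_force: [-1.9, 0.4, 3.8]
grip_width: 0.0494
grip_force: 25.0
```

```bash
python3 -c "
from h import *
plan(pos(1),.24,50)"
```

```text
t 3.67 p [ 0.6653 -0.0131  0.0895] q [-0.19  0.74  1.43  0.    0.98  0.51] w 0.0494
dpos [ 1.000e-04  0.000e+00 -1.505e-01] drot [-0.02  0.   -0.  ]
```

Gripped at 49 mm. Lifting.

Emit:
arm_command(
  delta_pos=[
    [0,0,-0.01],
    [0,0,-0.03],
    [0,0,-0.05],
    [0,0,-0.07],
    [0,0,-0.09],
    [0,0,-0.11],
    [0,0,-0.13],
    [0,0,-0.15],
    [0,0,-0.15],
    [0,0,-0.15],
  ],
  delta_rot=[
    [0,0,0],
    [0,0,0],
    [0,0,0],
    [0,0,0],
    [0,0,0],
    [0,0,0],
    [0,0,0],
    [0,0,0],
    [0,0,0],
    [0,0,0],
  ],
  gripper=[0.6,0.6,0.6,0.6,0.6,0.6,0.6,0.6,0.6,0.6],
)

```text
time: 4.5
position: [0.6661, -0.0134, 0.2402]
tool_rot: [0.906, 0.423, 0.001, 0.001]
ft_force: [-0.5, 0.2, -3.1]
grip_width: 0.0495
grip_force: 24.9
```

```bash
python3 -c "
from h import *
plan(SP,.24,50)
from rig import viewer
c=viewer.camera('scene'); cv2.imwrite('pics/s2.png',np.hstack([cv2.resize(c['pixels'][130:230,390:490],None,fx=4,fy=4),cv2.resize(viewer.camera('top')['pixels'][195:275,380:460],(400,400))]))"
```

```text
t 4.5 p [ 0.6661 -0.0134  0.2402] q [-0.19  0.57  1.3  -0.    1.27  0.51] w 0.0495
dpos [-3.456e-01  6.000e-03 -2.000e-04] drot [ 0.15 -0.07 -0.01]
```

View pics/s2.png

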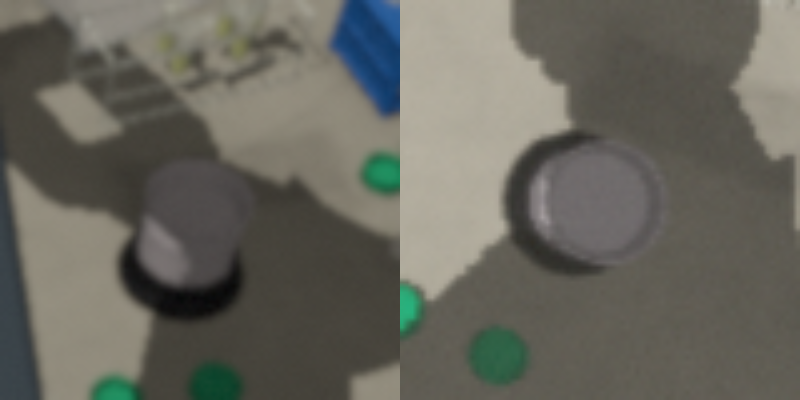

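The shadowed spare bucket's rim is centred at scene px (439.1,179.4). In the top view its right edge is at column 432–433, with the centre at (420,235). Comparing the rays from both views.

```bash
python3 -c "
from h import *
from rig import viewer
c=viewer.camera('scene');t=viewer.camera('top')
print(ray(c,439.1,179.4,.08),ray(t,420.1,235,.08))
g=t['pixels'][205:265,395:445]
hsv=g.max(2)
m=(hsv<50).astype(np.uint8)
print(*[''.join('#' if a<50 else '.' if a<85 else 'o' if a<115 else 'O' for a in r) for r in hsv[15:46]],sep='\n')
"
```

```text
[ 0.44831371 -0.28031065] [ 0.44848726 -0.28145594]
OOOOOOOOOOOOOOOOOOOOoooooooooooo.ooo.o.o........oo
OOOOOOOOOOOOOOOOOOo.....oooooooo...oooooo.o.o...oo
OOOOOOOOOOOOOOoo.....#....ooooooooo.o.ooo..o.ooooo
OOOOOOOOOOOOo......#....ooooooooooooooooo.o..oo.oo
OOOOOOOOOOOo.........ooooooooooooooooooooooo.ooooo
OOOOOOOOOO.........oooooooooooooooooooooooooo....o
OOOOOOOOO.......ooooooooooooooooooooooooooooo.oo.o
OOOOOOOOo.....oooooooooooooooooooooooooooooooooo.o
OOOOOOOO.....ooooooooOoooooooooooooooooooooooooooo
OOOOOOOo....oOOooooooooooooooooooooooooooooooooooo
OOOOOOO.....OOoooooooooooooooooooooooooooooooooooo
OOOOOOo....oOOOooooooooooooooooooooooooooooooooooo
OOOOOOo....OOOOooooooooooooooooooooooooooooooooooo
OOOOOO.....OOOOooooooooooooooooooooooooooooooooooo
OOOOOO.....OOOOooooooooooooooooooooooooooooooooooo
OOOOOO.....OOOOooooooooooooooooooooooooooooooooooo
OOOOOO.....OOOOooooOoooooooooooooooooooooooooooooo
OOOOOO.....OOOOooooooooooooooooooooooooooooooooooo
OOOOOOo....oOOOooooooooooOoooooooooooooooooooooooo
OOOOOOO.....OOOOoooooooooooooooooooooooooooooooooo
OOOOOOO.....oOOooooooooooooooooooooooooooooooooooo
OOOOOOO..#...oOooooooooooooooooooooooooooooooooooo
OOOOOoo..###.ooooooooooooooooooooooooooooooooooooo
OOOOOoo...##....oooooooooooooooooooooooooooooooooo
OOOooooo....#....ooooooooooooooooooooooooooooooooo
OOooooooo....#....oooooooooooooooooooooooooooooooo
Oooooooooo...####...oooooooooooooooooooooooooooooo
ooooooooooo....##......ooooooooooooooooooooooooooo
oooooooooooo....##..#.....oooooooooooooooooooooooo
ooooooooooooooo...........oooooooooooooooooooooooo
ooooooooooooooooooo...oooooooooooooooooooooooooooo
```

Both views agree to 1 mm, so the spare is at (0.4485, -0.281). Carrying the narrow carrier there.

Emit:
arm_command(
  delta_pos=[
    [-0.02,0,0],
    [-0.055,0.001,0],
    [-0.09,0.002,0],
    [-0.13,0.002,0],
    [-0.17,0.003,0],
    [-0.21,0.004,0],
    [-0.25,0.004,0],
    [-0.285,0.005,0],
    [-0.315,0.005,0],
    [-0.335,0.0055,0],
    [-0.345,0.0055,0],
    [-0.345,0.0055,0],
  ],
  delta_rot=[
    [0,0,0],
    [0,0,0],
    [0,0,0],
    [0,0,0],
    [0,0,0],
    [0,0,0],
    [0,0,0],
    [0,0,0],
    [0,0,0],
    [0,0,0],
    [0,0,0],
    [0,0,0],
  ],
  gripper=[0.6,0.6,0.6,0.6,0.6,0.6,0.6,0.6,0.6,0.6,0.6,0.6],
)

```text
time: 5.7
position: [0.4466, -0.2823, 0.2384]
tool_rot: [0.907, 0.421, -0.0, -0.001]
ft_force: [0.5, 0.5, -1.7]
grip_width: 0.0493
grip_force: 24.9
```

```bash
sed -i 's/SP=.*/SP=np.array([.4485,-.281])/' h.py; sed -i 's/^SP/SP/' h.py; python3 -c "
from h import *
plan(SP,.0895,50)"
```

```text
t 5.7 p [ 0.4466 -0.2823  0.2384] q [-0.78  0.38  1.65 -0.    1.11 -0.07] w 0.0493
dpos [0.0023 0.0009 0.1489] drot [-0.09  0.01 -0.18]
```

Emit:
arm_command(
  delta_pos=[
    [0.001,0.001,0.02],
    [0.001,0.001,0.045],
    [0.001,0.001,0.065],
    [0.001,0.001,0.075],
    [0.001,0.001,0.075],
    [0.001,0.001,0.075],
  ],
  delta_rot=[
    [0,0,0],
    [0,0,0],
    [0,0,0],
    [0,0,0],
    [0,0,0],
    [0,0,0],
  ],
  gripper=[0.6,0.6,0.6,0.6,0.6,0.6],
)

```text
time: 6.2
position: [0.4499, -0.2801, 0.164]
tool_rot: [0.906, 0.423, -0.0, -0.001]
ft_force: [0.3, -0.7, -0.9]
grip_width: 0.0494
grip_force: 24.9
```

```bash
python3 -c "
from h import *
plan(SP,.091,50)
from rig import viewer
c=viewer.camera('scene'); t=viewer.camera('top')
cv2.imwrite('pics/s3.png',np.hstack([cv2.resize(c['pixels'][130:230,390:490],None,fx=4,fy=4),cv2.resize(t['pixels'][195:275,380:460],(400,400))]))"
```

```text
t 6.2 p [ 0.4499 -0.2801  0.164 ] q [-0.77  0.48  1.73  0.    0.93 -0.07] w 0.0494
dpos [-0.0016 -0.0004  0.073 ] drot [-0.06 -0.02  0.06]
```

View pics/s3.png

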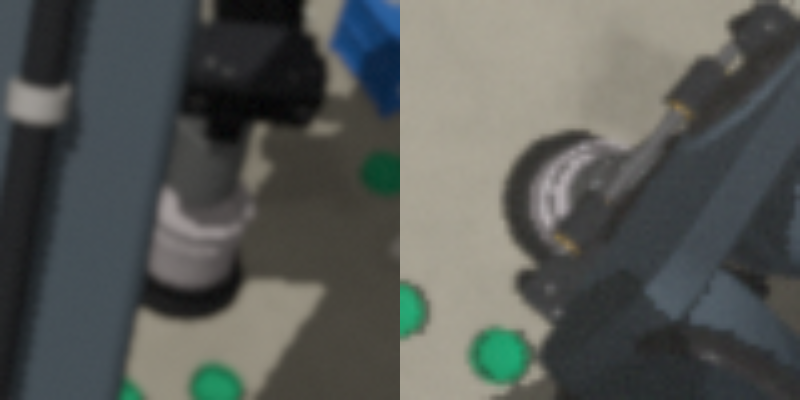

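The carrier hangs over the bucket mouth in both views (scene crop: carrier foot at about 205,200). Lowering it.

Emit:
arm_command(
  delta_pos=[
    [-0.0015,0,0.01],
    [-0.0015,0,0.022],
    [-0.0015,0,0.034],
    [-0.0015,0,0.046],
    [-0.0015,0,0.056],
    [-0.0015,0,0.064],
    [-0.0015,0,0.069],
    [-0.0015,0,0.071],
    [-0.0015,0,0.071],
  ],
  delta_rot=[
    [0,0,0],
    [0,0,0],
    [0,0,0],
    [0,0,0],
    [0,0,0],
    [0,0,0],
    [0,0,0],
    [0,0,0],
    [0,0,0],
  ],
  gripper=[0.6,0.6,0.6,0.6,0.6,0.6,0.6,0.6,0.6],
)

```text
time: 7.05
position: [0.4483, -0.2821, 0.093]
tool_rot: [0.906, 0.423, -0.0, -0.0]
ft_force: [-0.8, 0.0, -1.0]
grip_width: 0.0494
grip_force: 25.0
```

Emit:
arm_command(
  delta_pos=[
    [0,0,0.002],
    [0,0,0.003],
    [0,0,0.003],
    [0,0,0.003],
    [0,0,0.003],
    [0,0,0.003],
    [0,0,0.003],
    [0,0,-0.02],
    [0,0,-0.06],
    [0,0,-0.1],
    [0,0,-0.13],
    [0,0,-0.15],
  ],
  delta_rot=[
    [0,0,0],
    [0,0,0],
    [0,0,0],
    [0,0,0],
    [0,0,0],
    [0,0,0],
    [0,0,0],
    [0,0,0],
    [0,0,0],
    [0,0,0],
    [0,0,0],
    [0,0,0],
  ],
  gripper=[0.6,0.6,-1,-1,-1,-1,-1,-1,-1,-1,-1,-1],
)

```text
time: 8.05
position: [0.4494, -0.283, 0.247]
tool_rot: [0.906, 0.423, 0.001, 0.003]
ft_force: [0.1, -0.1, 0.3]
grip_width: 0.087
grip_force: 0.0
```

```bash
python3 -c "
from h import *
plan(pos(5),.24,-10)
plan(pos(5),.24,170)"
```

```text
t 8.05 p [ 0.4494 -0.283   0.247 ] q [-0.77  0.37  1.64  0.    1.12 -0.07] w 0.087
dpos [ 0.4218 -0.1401  0.0061] drot [ 0.31 -0.15 60.  ]
t 8.05 p [ 0.4494 -0.283   0.247 ] q [-0.77  0.37  1.64  0.    1.12 -0.07] w 0.087
dpos [ 0.4218 -0.1401  0.0061] drot [   0.18    0.36 -120.  ]
```

Emit:
arm_command(
  delta_pos=[
    [0.04,-0.013,0],
    [0.08,-0.026,0],
    [0.12,-0.039,0],
    [0.16,-0.052,0.005],
    [0.2,-0.065,0.005],
    [0.24,-0.08,0.005],
    [0.28,-0.093,0.005],
    [0.315,-0.105,0.005],
    [0.35,-0.117,0.005],
    [0.385,-0.128,0.005],
    [0.41,-0.136,0.005],
    [0.422,-0.14,0.005],
  ],
  delta_rot=[
    [0,0,6],
    [0,0,12],
    [0,0,18],
    [0,0,24],
    [0,0,30],
    [0,0,36],
    [0,0,42],
    [0,0,48],
    [0,0,54],
    [0,0,60],
    [0,0,60],
    [0,0,60],
  ],
  gripper=[-1,-1,-1,-1,-1,-1,-1,-1,-1,-1,-1,-1],
)

```text
time: 9.05
position: [0.6131, 0.1347, 0.2382]
tool_rot: [0.996, -0.085, 0.0, -0.001]
ft_force: [0.3, -0.5, -0.2]
grip_width: 0.0871
grip_force: 0.0
```

```bash
python3 -c "
from h import *
from rig import viewer
plan(pos(5),.09,-10)
t=viewer.camera('top')
cv2.imwrite('pics/s4.png',cv2.resize(t['pixels'][135:260,260:450],None,fx=4,fy=4))"
```

```text
t 9.05 p [0.6131 0.1347 0.2382] q [0.04 0.51 1.41 0.   1.22 1.78] w 0.0871
dpos [0.0008 0.0046 0.1482] drot [-0.07 -0.05  0.2 ]
```

View pics/s4.png

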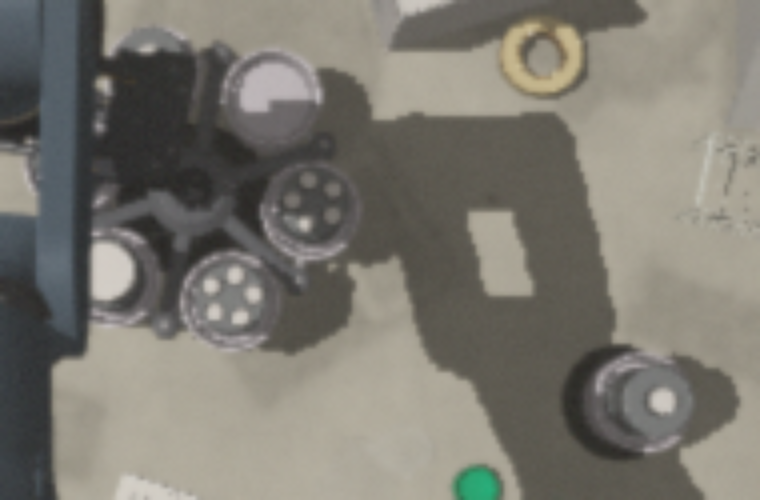

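The narrow carrier stands home in the spare (crop 662,400) and P1 is empty. Next is the wide carrier at P5.

Emit:
arm_command(
  delta_pos=[
    [0.001,0.002,0.03],
    [0.001,0.002,0.06],
    [0.001,0.002,0.09],
    [0.001,0.002,0.12],
    [0.001,0.002,0.14],
    [0.001,0.002,0.148],
    [0.001,0.002,0.148],
    [0.001,0.002,0.148],
    [0.001,0.002,0.148],
  ],
  delta_rot=[
    [0,0,0],
    [0,0,0],
    [0,0,0],
    [0,0,0],
    [0,0,0],
    [0,0,0],
    [0,0,0],
    [0,0,0],
    [0,0,0],
  ],
  gripper=[-1,-1,-1,-1,-1,-1,-1,-1,-1],
)

```text
time: 9.85
position: [0.6144, 0.1285, 0.092]
tool_rot: [0.996, -0.087, 0.002, -0.0]
ft_force: [-0.7, 0.4, -0.5]
grip_width: 0.0872
grip_force: 0.0
```

```bash
python3 -c "
from h import *
plan(pos(5),.09,-10)"
```

```text
t 9.85 p [0.6144 0.1285 0.092 ] q [ 0.03  0.69  1.53 -0.    0.91  1.77] w 0.0872
dpos [-0.0014 -0.0014  0.002 ] drot [-0.03 -0.18 -0.03]
```

Close, settle and lift.

Emit:
arm_command(
  delta_pos=[
    [-0.001,-0.0015,0.001],
    [-0.001,-0.0015,0.001],
    [-0.001,-0.0015,0.001],
    [-0.001,-0.0015,0.001],
    [-0.001,-0.0015,0.001],
    [-0.001,-0.0015,0.001],
    [-0.001,-0.0015,0.001],
    [-0.001,-0.0015,0.001],
    [-0.001,-0.0015,0.001],
    [-0.001,-0.0015,0.001],
    [-0.001,-0.0015,0.001],
  ],
  delta_rot=[
    [0,0,0],
    [0,0,0],
    [0,0,0],
    [0,0,0],
    [0,0,0],
    [0,0,0],
    [0,0,0],
    [0,0,0],
    [0,0,0],
    [0,0,0],
    [0,0,0],
  ],
  gripper=[0.6,0.6,0.6,0.6,0.6,0.6,0.6,0.6,0.6,0.6,0.6],
)

```text
time: 10.77
position: [0.6123, 0.1307, 0.0893]
tool_rot: [0.996, -0.087, 0.0, -0.0]
ft_force: [0.8, 0.2, 1.3]
grip_width: 0.0493
grip_force: 25.0
```

Emit:
arm_command(
  delta_pos=[
    [0,0,-0.01],
    [0,0,-0.03],
    [0,0,-0.05],
    [0,0,-0.07],
    [0,0,-0.09],
    [0,0,-0.11],
    [0,0,-0.13],
    [0,0,-0.15],
    [0,0,-0.15],
    [0,0,-0.15],
    [0,0,-0.15],
  ],
  delta_rot=[
    [0,0,0],
    [0,0,0],
    [0,0,0],
    [0,0,0],
    [0,0,0],
    [0,0,0],
    [0,0,0],
    [0,0,0],
    [0,0,0],
    [0,0,0],
    [0,0,0],
  ],
  gripper=[0.6,0.6,0.6,0.6,0.6,0.6,0.6,0.6,0.6,0.6,0.6],
)

```text
time: 11.68
position: [0.6113, 0.1306, 0.2382]
tool_rot: [0.996, -0.087, -0.001, 0.0]
ft_force: [-0.8, 0.5, -1.7]
grip_width: 0.0492
grip_force: 25.0
```

```bash
python3 -c "
from h import *
plan(pos(1),.24,50)"
```

```text
t 11.68 p [0.6113 0.1306 0.2382] q [ 0.03  0.51  1.41 -0.    1.22  1.78] w 0.0492
dpos [ 0.0783  0.1321 -0.0019] drot [-4.000e-02  1.300e-01 -6.001e+01]
```

Emit:
arm_command(
  delta_pos=[
    [0.005,0.01,0],
    [0.014,0.024,-0.002],
    [0.024,0.04,-0.002],
    [0.034,0.058,-0.002],
    [0.045,0.076,-0.002],
    [0.056,0.094,-0.002],
    [0.065,0.11,-0.002],
    [0.073,0.123,-0.002],
    [0.077,0.13,-0.002],
    [0.078,0.132,-0.002],
    [0.078,0.132,-0.002],
    [0.078,0.132,-0.002],
  ],
  delta_rot=[
    [0,0,-4],
    [0,0,-10],
    [0,0,-17],
    [0,0,-24],
    [0,0,-31],
    [0,0,-38],
    [0,0,-45],
    [0,0,-51],
    [0,0,-56],
    [0,0,-60],
    [0,0,-60],
    [0,0,-60],
  ],
  gripper=[0.6,0.6,0.6,0.6,0.6,0.6,0.6,0.6,0.6,0.6,0.6,0.6],
)

```text
time: 12.68
position: [0.6651, -0.0129, 0.2392]
tool_rot: [0.907, 0.421, -0.002, -0.001]
ft_force: [0.2, -0.0, -1.3]
grip_width: 0.0493
grip_force: 25.0
```

```bash
python3 -c "
from h import *
plan(pos(1),.165,50)"
```

```text
t 12.68 p [ 0.6651 -0.0129  0.2392] q [-0.19  0.57  1.3   0.    1.27  0.51] w 0.0493
dpos [0.0002 0.0006 0.0742] drot [-0.2   0.1  -0.14]
```

Emit:
arm_command(
  delta_pos=[
    [0,0,0.02],
    [0,0,0.045],
    [0,0,0.06],
    [0,0,0.07],
    [0,0,0.074],
    [0,0,0.074],
    [0,0,0.074],
  ],
  delta_rot=[
    [0,0,0],
    [0,0,0],
    [0,0,0],
    [0,0,0],
    [0,0,0],
    [0,0,0],
    [0,0,0],
  ],
  gripper=[0.6,0.6,0.6,0.6,0.6,0.6,0.6],
)

```text
time: 13.27
position: [0.6667, -0.0127, 0.1678]
tool_rot: [0.906, 0.423, 0.0, 0.0]
ft_force: [0.4, -0.2, -0.7]
grip_width: 0.0494
grip_force: 25.0
```

```bash
python3 -c "
from h import *
plan(pos(1),.09,50)"
```

```text
t 13.27 p [ 0.6667 -0.0127  0.1678] q [-0.19  0.64  1.37  0.    1.13  0.51] w 0.0494
dpos [-0.0011 -0.0008  0.0778] drot [ 0.05 -0.03 -0.01]
```

Emit:
arm_command(
  delta_pos=[
    [-0.001,-0.0005,0.01],
    [-0.001,-0.0005,0.022],
    [-0.001,-0.0005,0.034],
    [-0.001,-0.0005,0.046],
    [-0.001,-0.0005,0.056],
    [-0.001,-0.0005,0.065],
    [-0.001,-0.0005,0.071],
    [-0.001,-0.0005,0.074],
    [-0.001,-0.0005,0.075],
    [-0.001,-0.0005,0.076],
    [-0.001,-0.0005,0.076],
  ],
  delta_rot=[
    [0,0,0],
    [0,0,0],
    [0,0,0],
    [0,0,0],
    [0,0,0],
    [0,0,0],
    [0,0,0],
    [0,0,0],
    [0,0,0],
    [0,0,0],
    [0,0,0],
  ],
  gripper=[0.6,0.6,0.6,0.6,0.6,0.6,0.6,0.6,0.6,0.6,0.6],
)

```text
time: 14.18
position: [0.6655, -0.0134, 0.0916]
tool_rot: [0.906, 0.423, 0.0, 0.0]
ft_force: [-0.5, -0.4, -0.5]
grip_width: 0.049
grip_force: 25.0
```

Emit:
arm_command(
  delta_pos=[
    [0,0,0.002],
    [0,0,0.002],
    [0,0,0.002],
    [0,0,0.002],
    [0,0,0.002],
    [0,0,0.002],
    [0,0,0.002],
    [0,0,-0.02],
    [0,0,-0.06],
    [0,0,-0.1],
    [0,0,-0.13],
    [0,0,-0.15],
  ],
  delta_rot=[
    [0,0,0],
    [0,0,0],
    [0,0,0],
    [0,0,0],
    [0,0,0],
    [0,0,0],
    [0,0,0],
    [0,0,0],
    [0,0,0],
    [0,0,0],
    [0,0,0],
    [0,0,0],
  ],
  gripper=[0.6,0.6,-1,-1,-1,-1,-1,-1,-1,-1,-1,-1],
)

```text
time: 15.18
position: [0.6668, -0.0135, 0.2458]
tool_rot: [0.906, 0.423, 0.003, 0.002]
ft_force: [0.0, -0.7, -0.1]
grip_width: 0.0863
grip_force: 0.0
```

```bash
python3 -c "
from h import *
plan(pos(3),.24,110)"
```

```text
t 15.18 p [ 0.6668 -0.0135  0.2458] q [-0.19  0.56  1.3   0.    1.28  0.51] w 0.0863
dpos [-0.0768 -0.1334  0.0048] drot [  0.38   0.   -60.  ]
```

Emit:
arm_command(
  delta_pos=[
    [-0.01,-0.018,0],
    [-0.02,-0.034,0.004],
    [-0.03,-0.05,0.004],
    [-0.04,-0.068,0.004],
    [-0.05,-0.086,0.004],
    [-0.06,-0.103,0.004],
    [-0.068,-0.117,0.004],
    [-0.074,-0.128,0.004],
    [-0.077,-0.133,0.004],
    [-0.077,-0.133,0.004],
    [-0.077,-0.133,0.004],
    [-0.077,-0.133,0.004],
  ],
  delta_rot=[
    [0,0,-6],
    [0,0,-12],
    [0,0,-18],
    [0,0,-25],
    [0,0,-32],
    [0,0,-39],
    [0,0,-46],
    [0,0,-52],
    [0,0,-57],
    [0,0,-60],
    [0,0,-60],
    [0,0,-60],
  ],
  gripper=[-1,-1,-1,-1,-1,-1,-1,-1,-1,-1,-1,-1],
)

```text
time: 16.18
position: [0.514, 0.0132, 0.2376]
tool_rot: [0.574, 0.819, 0.0, 0.0]
ft_force: [-0.6, -0.0, 0.1]
grip_width: 0.087
grip_force: 0.0
```

```bash
python3 -c "
from h import *
plan(pos(3),.09,110)"
```

```text
t 16.18 p [0.514  0.0132 0.2376] q [-0.19  0.36  1.69  0.    1.09 -0.54] w 0.087
dpos [-0.0002  0.0012  0.1476] drot [ 0.04  0.02 -0.09]
```

Emit:
arm_command(
  delta_pos=[
    [0,0.001,0.03],
    [0,0.001,0.06],
    [0,0.001,0.09],
    [0,0.001,0.12],
    [0,0.001,0.14],
    [0,0.001,0.148],
    [0,0.001,0.148],
    [0,0.001,0.148],
    [0,0.001,0.148],
  ],
  delta_rot=[
    [0,0,0],
    [0,0,0],
    [0,0,0],
    [0,0,0],
    [0,0,0],
    [0,0,0],
    [0,0,0],
    [0,0,0],
    [0,0,0],
  ],
  gripper=[-1,-1,-1,-1,-1,-1,-1,-1,-1],
)

```text
time: 16.93
position: [0.516, 0.0133, 0.0905]
tool_rot: [0.574, 0.819, 0.001, 0.001]
ft_force: [-0.6, -0.3, 0.9]
grip_width: 0.087
grip_force: 0.0
```

```bash
python3 -c "
from h import *
plan(pos(3),.09,110)"
```

```text
t 16.93 p [0.516  0.0133 0.0905] q [-0.19  0.59  1.82  0.    0.73 -0.54] w 0.087
dpos [ 0.0003 -0.0007  0.0005] drot [ 0.14  0.08 -0.02]
```

Emit:
arm_command(
  delta_pos=[
    [0,-0.0005,0.0],
    [0,-0.0005,0.0],
    [0,-0.0005,0.0],
    [0,-0.0005,0.0],
    [0,-0.0005,0.0],
    [0,-0.0005,0.0],
    [0,-0.0005,0.0],
    [0,-0.0005,0.0],
    [0,-0.0005,0.0],
    [0,-0.0005,0.0],
    [0,-0.0005,0.0],
  ],
  delta_rot=[
    [0,0,0],
    [0,0,0],
    [0,0,0],
    [0,0,0],
    [0,0,0],
    [0,0,0],
    [0,0,0],
    [0,0,0],
    [0,0,0],
    [0,0,0],
    [0,0,0],
  ],
  gripper=[0.6,0.6,0.6,0.6,0.6,0.6,0.6,0.6,0.6,0.6,0.6],
)

```text
time: 17.85
position: [0.5144, 0.0134, 0.0894]
tool_rot: [0.574, 0.819, 0.0, 0.0]
ft_force: [0.9, -0.1, 2.5]
grip_width: 0.0494
grip_force: 25.0
```

Emit:
arm_command(
  delta_pos=[
    [0,0,-0.01],
    [0,0,-0.03],
    [0,0,-0.05],
    [0,0,-0.07],
    [0,0,-0.09],
    [0,0,-0.11],
    [0,0,-0.13],
    [0,0,-0.15],
    [0,0,-0.15],
    [0,0,-0.15],
    [0,0,-0.15],
  ],
  delta_rot=[
    [0,0,0],
    [0,0,0],
    [0,0,0],
    [0,0,0],
    [0,0,0],
    [0,0,0],
    [0,0,0],
    [0,0,0],
    [0,0,0],
    [0,0,0],
    [0,0,0],
  ],
  gripper=[0.6,0.6,0.6,0.6,0.6,0.6,0.6,0.6,0.6,0.6,0.6],
)

```text
time: 18.77
position: [0.5131, 0.0136, 0.2383]
tool_rot: [0.574, 0.819, -0.001, -0.001]
ft_force: [-0.5, 0.2, -2.6]
grip_width: 0.0499
grip_force: 25.0
```

```bash
python3 -c "
from h import *
plan(pos(5),.24,170)
from rig import viewer
cv2.imwrite('pics/s5.png',cv2.resize(viewer.camera('top')['pixels'][135:260,260:450],None,fx=4,fy=4))"
```

```text
t 18.77 p [0.5131 0.0136 0.2383] q [-0.19  0.36  1.69 -0.    1.1  -0.54] w 0.0499
dpos [ 0.0753  0.134  -0.0019] drot [ -0.07  -0.12 -60.01]
```

View pics/s5.png

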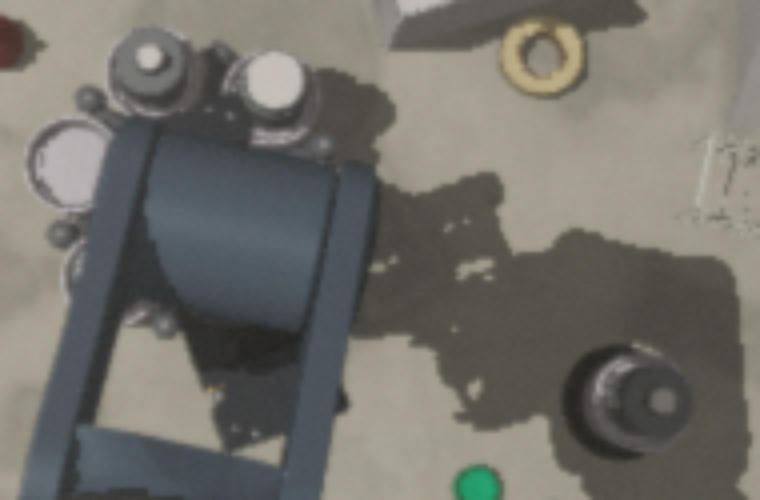

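The wide carrier is home at P1 (crop 275,80) and P5 is empty (70,165). Carrying the five to P5.

Emit:
arm_command(
  delta_pos=[
    [0.005,0.01,0],
    [0.014,0.024,-0.002],
    [0.024,0.042,-0.002],
    [0.034,0.06,-0.002],
    [0.044,0.078,-0.002],
    [0.054,0.096,-0.002],
    [0.063,0.112,-0.002],
    [0.07,0.125,-0.002],
    [0.074,0.132,-0.002],
    [0.075,0.134,-0.002],
    [0.075,0.134,-0.002],
    [0.075,0.134,-0.002],
  ],
  delta_rot=[
    [0,0,-4],
    [0,0,-10],
    [0,0,-17],
    [0,0,-24],
    [0,0,-31],
    [0,0,-38],
    [0,0,-45],
    [0,0,-51],
    [0,0,-56],
    [0,0,-60],
    [0,0,-60],
    [0,0,-60],
  ],
  gripper=[0.6,0.6,0.6,0.6,0.6,0.6,0.6,0.6,0.6,0.6,0.6,0.6],
)

```text
time: 19.82
position: [0.6135, 0.1297, 0.2393]
tool_rot: [0.088, 0.996, -0.0, -0.002]
ft_force: [0.3, -0.5, -1.6]
grip_width: 0.0497
grip_force: 25.0
```

```bash
python3 -c "
from h import *
plan(pos(5),.165,170)"
```

```text
t 19.82 p [0.6135 0.1297 0.2393] q [ 0.03  0.51  1.41 -0.    1.23 -1.36] w 0.0497
dpos [-0.      0.0005  0.0743] drot [-0.05 -0.22 -0.09]
```

Emit:
arm_command(
  delta_pos=[
    [0,0,0.02],
    [0,0,0.045],
    [0,0,0.06],
    [0,0,0.07],
    [0,0,0.074],
    [0,0,0.074],
    [0,0,0.074],
  ],
  delta_rot=[
    [0,0,0],
    [0,0,0],
    [0,0,0],
    [0,0,0],
    [0,0,0],
    [0,0,0],
    [0,0,0],
  ],
  gripper=[0.6,0.6,0.6,0.6,0.6,0.6,0.6],
)

```text
time: 20.4
position: [0.615, 0.1295, 0.1678]
tool_rot: [0.088, 0.996, 0.0, 0.0]
ft_force: [-0.1, -0.1, -1.2]
grip_width: 0.0491
grip_force: 25.0
```

```bash
python3 -c "
from h import *
plan(pos(5),.09,170)"
```

```text
t 20.4 p [0.615  0.1295 0.1678] q [ 0.03  0.59  1.48  0.    1.07 -1.37] w 0.0491
dpos [0.0019 0.0003 0.0778] drot [ 0.01  0.05 -0.05]
```

Emit:
arm_command(
  delta_pos=[
    [0.0015,0,0.01],
    [0.0015,0,0.022],
    [0.0015,0,0.034],
    [0.0015,0,0.046],
    [0.0015,0,0.056],
    [0.0015,0,0.065],
    [0.0015,0,0.071],
    [0.0015,0,0.074],
    [0.0015,0,0.075],
    [0.0015,0,0.076],
    [0.0015,0,0.076],
  ],
  delta_rot=[
    [0,0,0],
    [0,0,0],
    [0,0,0],
    [0,0,0],
    [0,0,0],
    [0,0,0],
    [0,0,0],
    [0,0,0],
    [0,0,0],
    [0,0,0],
    [0,0,0],
  ],
  gripper=[0.6,0.6,0.6,0.6,0.6,0.6,0.6,0.6,0.6,0.6,0.6],
)

```text
time: 21.32
position: [0.6134, 0.13, 0.0916]
tool_rot: [0.087, 0.996, 0.0, 0.0]
ft_force: [0.8, -1.3, -1.8]
grip_width: 0.0493
grip_force: 25.0
```

Emit:
arm_command(
  delta_pos=[
    [0,0,0.002],
    [0,0,0.002],
    [0,0,0.002],
    [0,0,0.002],
    [0,0,0.002],
    [0,0,0.002],
    [0,0,0.002],
    [0,0,-0.02],
    [0,0,-0.06],
    [0,0,-0.1],
    [0,0,-0.13],
    [0,0,-0.15],
  ],
  delta_rot=[
    [0,0,0],
    [0,0,0],
    [0,0,0],
    [0,0,0],
    [0,0,0],
    [0,0,0],
    [0,0,0],
    [0,0,0],
    [0,0,0],
    [0,0,0],
    [0,0,0],
    [0,0,0],
  ],
  gripper=[0.6,0.6,-1,-1,-1,-1,-1,-1,-1,-1,-1,-1],
)

```text
time: 22.32
position: [0.6146, 0.1301, 0.2455]
tool_rot: [0.087, 0.996, 0.0, 0.003]
ft_force: [0.7, -0.7, -0.3]
grip_width: 0.087
grip_force: 0.0
```

```bash
python3 -c "
from h import *
plan(SP,.24,110)"
```

```text
t 22.32 p [0.6146 0.1301 0.2455] q [ 0.03  0.51  1.4   0.    1.23 -1.37] w 0.087
dpos [ 0.0923 -0.4337  0.0044] drot [ 0.24  0.27 60.  ]
```

Emit:
arm_command(
  delta_pos=[
    [0.008,-0.038,0],
    [0.016,-0.076,0],
    [0.024,-0.114,0.004],
    [0.032,-0.152,0.004],
    [0.04,-0.19,0.004],
    [0.048,-0.228,0.004],
    [0.057,-0.267,0.004],
    [0.065,-0.305,0.004],
    [0.073,-0.343,0.004],
    [0.081,-0.38,0.004],
    [0.088,-0.415,0.004],
    [0.092,-0.433,0.004],
  ],
  delta_rot=[
    [0,0,6],
    [0,0,12],
    [0,0,18],
    [0,0,24],
    [0,0,30],
    [0,0,36],
    [0,0,42],
    [0,0,48],
    [0,0,54],
    [0,0,60],
    [0,0,60],
    [0,0,60],
  ],
  gripper=[-1,-1,-1,-1,-1,-1,-1,-1,-1,-1,-1,-1],
)

```text
time: 23.32
position: [0.446, -0.2845, 0.2376]
tool_rot: [0.575, 0.818, -0.001, 0.001]
ft_force: [0.8, 0.7, 0.7]
grip_width: 0.0874
grip_force: 0.0
```

```bash
python3 -c "
from h import *
plan(SP,.09,110)"
```

```text
t 23.32 p [ 0.446  -0.2845  0.2376] q [-0.78  0.38  1.66 -0.    1.1  -1.12] w 0.0874
dpos [0.0028 0.0036 0.1476] drot [-0.02  0.15 -0.18]
```

Emit:
arm_command(
  delta_pos=[
    [0.001,0.001,0.03],
    [0.001,0.001,0.06],
    [0.001,0.001,0.09],
    [0.001,0.001,0.12],
    [0.001,0.001,0.14],
    [0.001,0.001,0.148],
    [0.001,0.001,0.148],
    [0.001,0.001,0.148],
    [0.001,0.001,0.148],
  ],
  delta_rot=[
    [0,0,0],
    [0,0,0],
    [0,0,0],
    [0,0,0],
    [0,0,0],
    [0,0,0],
    [0,0,0],
    [0,0,0],
    [0,0,0],
  ],
  gripper=[-1,-1,-1,-1,-1,-1,-1,-1,-1],
)

```text
time: 24.07
position: [0.4488, -0.28, 0.0906]
tool_rot: [0.574, 0.819, -0.0, 0.001]
ft_force: [-0.5, 0.3, -0.4]
grip_width: 0.0868
grip_force: 0.0
```

```bash
python3 -c "
from h import *
plan(SP,.09,110)"
```

```text
t 24.07 p [ 0.4488 -0.28    0.0906] q [-0.77  0.6   1.79 -0.    0.75 -1.12] w 0.0868
dpos [-0.0008 -0.0006  0.0006] drot [0.07 0.15 0.  ]
```

Emit:
arm_command(
  delta_pos=[
    [-0.001,-0.001,0.0],
    [-0.001,-0.001,0.0],
    [-0.001,-0.001,0.0],
    [-0.001,-0.001,0.0],
    [-0.001,-0.001,0.0],
    [-0.001,-0.001,0.0],
    [-0.001,-0.001,0.0],
    [-0.001,-0.001,0.0],
    [-0.001,-0.001,0.0],
    [-0.001,-0.001,0.0],
    [-0.001,-0.001,0.0],
  ],
  delta_rot=[
    [0,0,0],
    [0,0,0],
    [0,0,0],
    [0,0,0],
    [0,0,0],
    [0,0,0],
    [0,0,0],
    [0,0,0],
    [0,0,0],
    [0,0,0],
    [0,0,0],
  ],
  gripper=[0.6,0.6,0.6,0.6,0.6,0.6,0.6,0.6,0.6,0.6,0.6],
)

```text
time: 24.98
position: [0.4473, -0.2805, 0.0893]
tool_rot: [0.574, 0.819, 0.0, 0.0]
ft_force: [0.9, 0.9, 0.9]
grip_width: 0.0492
grip_force: 25.0
```

Emit:
arm_command(
  delta_pos=[
    [0,0,-0.01],
    [0,0,-0.03],
    [0,0,-0.05],
    [0,0,-0.07],
    [0,0,-0.09],
    [0,0,-0.11],
    [0,0,-0.13],
    [0,0,-0.15],
    [0,0,-0.15],
    [0,0,-0.15],
    [0,0,-0.15],
  ],
  delta_rot=[
    [0,0,0],
    [0,0,0],
    [0,0,0],
    [0,0,0],
    [0,0,0],
    [0,0,0],
    [0,0,0],
    [0,0,0],
    [0,0,0],
    [0,0,0],
    [0,0,0],
  ],
  gripper=[0.6,0.6,0.6,0.6,0.6,0.6,0.6,0.6,0.6,0.6,0.6],
)

```text
time: 25.9
position: [0.4464, -0.2798, 0.2384]
tool_rot: [0.574, 0.819, 0.0, -0.001]
ft_force: [-0.9, 0.5, -1.7]
grip_width: 0.0493
grip_force: 25.0
```

```bash
python3 -c "
from h import *
plan(pos(3),.24,110)
from rig import viewer
cv2.imwrite('pics/s6.png',cv2.resize(viewer.camera('top')['pixels'][135:260,260:450],None,fx=4,fy=4))"
```

```text
t 25.9 p [ 0.4464 -0.2798  0.2384] q [-0.77  0.38  1.66 -0.    1.11 -1.12] w 0.0493
dpos [ 0.252   0.165  -0.0013] drot [-0.06 -0.11 -0.01]
```

View pics/s6.png

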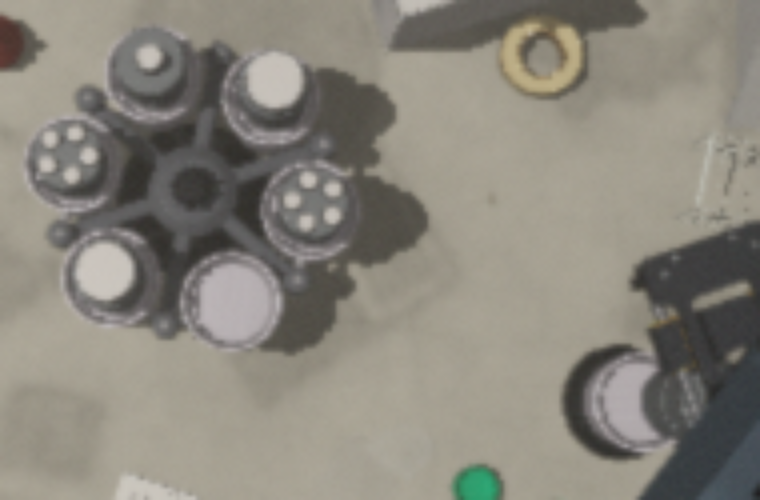

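Every carrier is seated as planned. Only P3 is empty (crop 232,300), and the narrow carrier is in the gripper.

Emit:
arm_command(
  delta_pos=[
    [0.015,0.01,0],
    [0.04,0.026,0],
    [0.068,0.045,-0.001],
    [0.098,0.064,-0.001],
    [0.128,0.084,-0.001],
    [0.158,0.103,-0.001],
    [0.188,0.123,-0.001],
    [0.214,0.14,-0.001],
    [0.234,0.153,-0.001],
    [0.246,0.161,-0.001],
    [0.251,0.164,-0.001],
    [0.252,0.165,-0.001],
  ],
  delta_rot=[
    [0,0,0],
    [0,0,0],
    [0,0,0],
    [0,0,0],
    [0,0,0],
    [0,0,0],
    [0,0,0],
    [0,0,0],
    [0,0,0],
    [0,0,0],
    [0,0,0],
    [0,0,0],
  ],
  gripper=[0.6,0.6,0.6,0.6,0.6,0.6,0.6,0.6,0.6,0.6,0.6,0.6],
)

```text
time: 26.95
position: [0.5153, 0.0139, 0.239]
tool_rot: [0.573, 0.82, -0.001, -0.001]
ft_force: [-0.5, -0.9, -1.3]
grip_width: 0.0493
grip_force: 25.0
```

```bash
python3 -c "
from h import *
plan(pos(3),.165,110)"
```

```text
t 26.95 p [0.5153 0.0139 0.239 ] q [-0.19  0.36  1.68 -0.    1.1  -0.54] w 0.0493
dpos [-0.0006  0.0001  0.074 ] drot [-0.15 -0.09  0.11]
```

Emit:
arm_command(
  delta_pos=[
    [0,0,0.02],
    [0,0,0.045],
    [0,0,0.06],
    [0,0,0.07],
    [0,0,0.074],
    [0,0,0.074],
    [0,0,0.074],
  ],
  delta_rot=[
    [0,0,0],
    [0,0,0],
    [0,0,0],
    [0,0,0],
    [0,0,0],
    [0,0,0],
    [0,0,0],
  ],
  gripper=[0.6,0.6,0.6,0.6,0.6,0.6,0.6],
)

```text
time: 27.53
position: [0.5165, 0.0121, 0.1666]
tool_rot: [0.574, 0.819, 0.0, 0.0]
ft_force: [-0.4, -0.7, -1.0]
grip_width: 0.0496
grip_force: 25.0
```

```bash
python3 -c "
from h import *
plan(pos(3),.09,110)"
```

```text
t 27.53 p [0.5165 0.0121 0.1666] q [-0.19  0.46  1.76 -0.    0.92 -0.54] w 0.0496
dpos [ 0.0017 -0.0008  0.0766] drot [ 0.03  0.02 -0.05]
```

Emit:
arm_command(
  delta_pos=[
    [0.0015,-0.001,0.01],
    [0.0015,-0.001,0.022],
    [0.0015,-0.001,0.034],
    [0.0015,-0.001,0.046],
    [0.0015,-0.001,0.056],
    [0.0015,-0.001,0.065],
    [0.0015,-0.001,0.07],
    [0.0015,-0.001,0.073],
    [0.0015,-0.001,0.075],
    [0.0015,-0.001,0.075],
    [0.0015,-0.001,0.075],
  ],
  delta_rot=[
    [0,0,0],
    [0,0,0],
    [0,0,0],
    [0,0,0],
    [0,0,0],
    [0,0,0],
    [0,0,0],
    [0,0,0],
    [0,0,0],
    [0,0,0],
    [0,0,0],
  ],
  gripper=[0.6,0.6,0.6,0.6,0.6,0.6,0.6,0.6,0.6,0.6,0.6],
)

```text
time: 28.45
position: [0.515, 0.0138, 0.0916]
tool_rot: [0.574, 0.819, 0.0, 0.0]
ft_force: [-0.8, 0.2, -1.5]
grip_width: 0.0493
grip_force: 25.0
```

Emit:
arm_command(
  delta_pos=[
    [0,0,0.002],
    [0,0,0.002],
    [0,0,0.002],
    [0,0,0.002],
    [0,0,0.002],
    [0,0,0.002],
    [0,0,0.002],
    [0,0,-0.02],
    [0,0,-0.06],
    [0,0,-0.1],
    [0,0,-0.13],
    [0,0,-0.15],
  ],
  delta_rot=[
    [0,0,0],
    [0,0,0],
    [0,0,0],
    [0,0,0],
    [0,0,0],
    [0,0,0],
    [0,0,0],
    [0,0,0],
    [0,0,0],
    [0,0,0],
    [0,0,0],
    [0,0,0],
  ],
  gripper=[0.6,0.6,-1,-1,-1,-1,-1,-1,-1,-1,-1,-1],
)

```text
time: 29.45
position: [0.5159, 0.0136, 0.2449]
tool_rot: [0.574, 0.819, 0.001, 0.002]
ft_force: [0.4, 0.1, -0.1]
grip_width: 0.0867
grip_force: 0.0
```

```bash
python3 -c "
from h import *
plan(SP,.24,110)"
```

```text
t 29.45 p [0.5159 0.0136 0.2449] q [-0.19  0.35  1.68  0.    1.11 -0.54] w 0.0867
dpos [-0.2538 -0.1642  0.0048] drot [0.26 0.16 0.  ]
```

Moving clear for a final look.

Emit:
arm_command(
  delta_pos=[
    [-0.03,-0.02,0],
    [-0.06,-0.04,0],
    [-0.09,-0.06,0],
    [-0.12,-0.08,0],
    [-0.15,-0.1,0],
    [-0.18,-0.12,0],
    [-0.21,-0.14,0],
    [-0.23,-0.15,0],
    [-0.25,-0.164,0],
    [-0.25,-0.164,0],
    [-0.25,-0.164,0],
    [-0.25,-0.164,0],
  ],
  delta_rot=[
    [0,0,0],
    [0,0,0],
    [0,0,0],
    [0,0,0],
    [0,0,0],
    [0,0,0],
    [0,0,0],
    [0,0,0],
    [0,0,0],
    [0,0,0],
    [0,0,0],
    [0,0,0],
  ],
  gripper=[-1,-1,-1,-1,-1,-1,-1,-1,-1,-1,-1,-1],
)

```text
time: 30.45
position: [0.4457, -0.2765, 0.241]
tool_rot: [0.574, 0.819, 0.0, -0.001]
ft_force: [-0.1, 0.5, -0.5]
grip_width: 0.087
grip_force: 0.0
```

```bash
python3 -c "
from h import *
from rig import viewer
cv2.imwrite('pics/s7.png',np.hstack([cv2.resize(viewer.camera('top')['pixels'][135:235,260:360],(400,400)),cv2.resize(viewer.camera('scene')['pixels'][145:245,255:355],(400,400))]))"
```

```text
(no output)
```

View pics/s7.png

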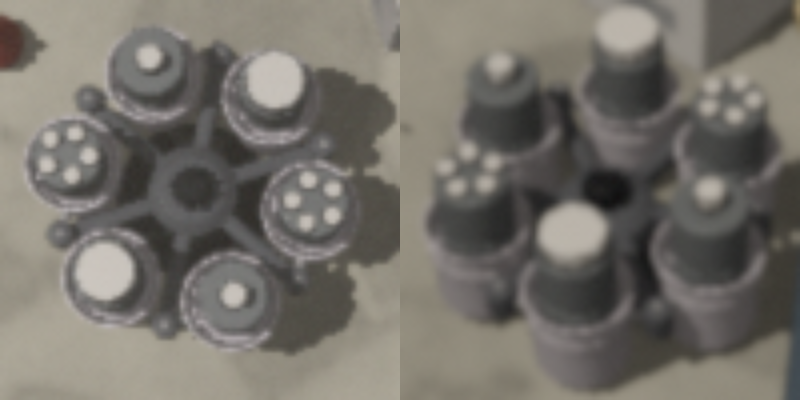

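All six carriers stand upright and home at equal heights, with likes opposite: narrow (150,58)/(235,293), wide (275,80)/(105,270), five (68,155)/(313,203) in the top crop.

```bash
python3 -c "
from rig import robot
print(robot.hand_in())"
```

```text
the job is handed in; nothing more can be done
None
```

The job is handed in after about 31 s of robot time: the last pictures show all six carriers upright and home in the rotor, each with its like straight across the hub, and the spare bucket was left empty.

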